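Reset the tripped cut-out on the jeweller's bench

TASK

One of the three overload cut-outs on the bench's power strip has tripped: its lever stands about halfway, while the others are plainly on or off. Reset it: push its lever fully off, through the stiff part until it meets its end stop, and then throw it fully on to its other stop and let go. Feel your way, since the lever breaks if it or its box is pushed with more than 25 N; leave the other two levers as they are and do not disturb the tools on the bench.

Things in the scene. Friction and masses are not known exactly. Their poses are not given: they have to be found in the camera images.
- strip: Aluminium base plate of the power strip, 160 x 290 x 12 mm, fixed to the bench; origin at the centre of its underside, z up. Three alike cut-outs stand on it in a row along its y, 85 mm apart, in any order, axes parallel to the plate's. On each, off is the -x end of the lever's swing (one raised white dot on the top) and on the +x end (two dots, farther from the robot).
- unit_a: The tripped cut-out: grey moulded box 110 (x) by 56 (y) by 60 mm high, fixed on the strip; origin at the centre of its underside, z up. A black paddle lever stands out of a round steel insert in its top and swings in the box's x-z plane. The lever is 16 mm wide (y), 10 mm thick, and reaches 65 mm from its axis, so 57 mm above the box's top when upright.
- pivot_a (a point): The lever axis of the tripped cut-out, along the box's y, 52 mm above the box's underside, at its centre. The insert, with lever and stops, sits askew in the box, turned about this axis by an unknown angle of up to 0.09 rad either way (not in any reading), so the lever and both its stops may be up to 5 mm from where the poses and the joint reading put them.
- unit_b: The same kind of cut-out with the same sizes, switched on; its insert sits straight. Leave alone.
- unit_c: The same kind of cut-out with the same sizes, switched off; its insert sits straight. Leave alone.
- lever_a (a joint): Tripped lever's angle in its insert, rad: 0 upright, stops at -0.6 (fully off, box -x) and 0.6 (fully on, +x). Starts at -0.1 to 0.12, stays where left. Light (about 2 N at 40 mm from the axis), but below about -0.32 it drives a hidden bolt back and goes stiff (about 6 to 10 N) up to the hard stop. Until that bolt is back the lever is blocked at about 0.25 to 0.35; afterwards it swings lightly to on.
- lever_b (a joint): Angle of the lever that is on, same sense; stands at about +0.6, light (2 N). Leave alone.
- lever_c (a joint): Angle of the lever that is off, same sense; stands at about -0.6, light (2 N). Leave alone.
- hammer: Small hammer lying on the bench beside the strip, handle along its x; about 30 mm high. Leave alone.
- mandrel: Tapered steel ring mandrel, 270 mm long, 25 mm at its thick end, lying on the bench beside the strip; origin at its thin end, its z along it. Leave alone.
- tray: Open wooden tray with four compartments, 70 x 160 x 35 mm, on the bench beyond the strip; origin at the centre of its underside. Leave alone.

How it is judged:
By the outcome, as a careful person would: the job done as asked, in the order asked, and still so for the second after the job is handed in, with the robot touching nothing.
It also fails if it takes over 50 s, if anything falls off the work surface, if the arm or the gripper's body presses on something with over 40 N, if the wrist force passes 120 N, or if a joint passes its speed limit or range.

ROBOT

A 6-joint arm with a two-finger parallel gripper is mounted at the origin on the work surface. World frame = base frame: x ahead of the robot, y to its left, z up, the work surface at z = 0. Lengths are in m, angles in rad, forces in N, time in s.
With the tool pointing down it reaches from about 0.35 to 0.775 m from the base axis. Payload 5.5 kg.
Tool frame: the origin (TCP) lies at the very end of the fingers, on their centre line; the grasp point (between the pads) lies 19 mm behind it (env.grip_depth is the distance from the TCP to the grasp point, in m); z points along the fingers, y is the direction in which the jaws open and shut (so a half turn about z gives the same grasp; the last joint's range is limited). The gripper opens to 85 mm and grips with 20 to 120 N. Pads are 22 mm wide; open, the fingers measure 114 mm over their backs; the gripper's body (76 mm by 85 mm) begins 54 mm behind the grasp point. The pads swing forward as they close: fully open they stand 13 mm farther back than shut.
Start: joints at [-1.374, 0.313, 0.046, 1.304, 0, 1.431], TCP at [0.19, -0.543, 0.231] pointing down, gripper open.
Joint ranges: [-2.76, 2.76], [-0.86, 1.69], [-1.03, 1.26], [-2.2, 2.34], [-1.47, 1.5], [-3.14, 3.14]. Speed limits (rad/s): [2.57, 2.57, 3.14, 3.14, 3.14, 3.14].

INTERFACE

Orientations are given as a unit quaternion [w, x, y, z].
In Python, from workcell import env gives the robot as it stands.
- The arm moves only by the tool step_arm, never from a script. Its argument "series" is a list of rows, each a list of 3 entries, a list of its own where there are three numbers: the shift along the world's x, y, z in cm, then the turn about the world's z in rad, then the closure in counts, from 0 (fully open) to 255 (shut). A call has 1 to 5 rows; each row is the pose to reach, as a shift and turn from the pose measured when the call began; what a row does not reach only later rows make up. A row lasts 1/8 s, in which the tool goes at most 62.5 mm and 10.7 degrees, less where a joint would pass 70% of its speed; a pose out of reach is approached as far as the arm can. A call with a gripper value outside its range is refused whole. The fingers move at their own pace and stop on an object; "newtons" is the grip in N (left out, the last holds). Time passes only in rows, so rows that repeat a pose let the fingers close. It gives the time, the measured TCP pose, the force and the opening at its end, in the units of the state.
- env.get_state(): the state, without advancing time (a new reading comes with each control period).
- env.read_camera(name): name is "scene" or "side" or "wrist"; returns a dict with "frame" (400x640x3 uint8, red, green, blue), "vertical_fov" (degrees; the focal length in pixels is half the picture's height over the tangent of half this angle, whatever the lens; pixels are square), "cx", "cy" (the principal point, pixels), "camera_from_world" (4x4, takes a point from world to camera coordinates). Camera axes: x right, y down, z forward; pixel columns grow to the right and rows downward; lengths in m; the calibration is good to about 2 mm. A picture is of the moment at which its call begins. There is no depth.
- env.hand_in(): hands the job in, once; it reports no verdict.
The state is a dict: "clock": time; "joint_pos": joint angles; "qvel": joint speeds; "tau": joint torques, N m; "tcp_pos": TCP position; "orientation": TCP orientation; "wrist_force": force on the tool from outside, world axes, zero at the start; "ft_torque": the same for the moment, N m; "finger_gap": finger opening in m.
Only numpy, scipy, OpenCV 4.12 (cv2) and the standard library are available. Lean on these libraries where they do the work, as an engineer would, in place of code of your own. Each camera call takes 0.05 s, during which the arm holds its last target.

## Working session

There is one attempt and no reset: what is moved stays moved. The work goes in short steps, Python scripts to look and compute and a tool call to move; the robot and the scene stay as the last step left them, time stands still between calls to the robot, and variables do not carry over. Pictures are saved under pics/ and viewed, and the job is handed in when it is done.

Besides the shell and the picture viewer there is one more tool, called after "Emit:" as name(argument=value, ...), one argument or row to a line, values as JSON. step_arm: Moves the arm, as the interface text tells. Its arguments: {"type":"object","properties":{"series":{"type":"array"},"newtons":{"type":"number"}},"required":["series"]}

```bash
mkdir -p pics; ls; cat > h.py <<'E'
import numpy as np, cv2
from workcell import env
def cam(n,fn):
    d=env.read_camera(n); cv2.imwrite('pics/'+fn+'.png',d['frame'][:,:,::-1])
    np.savez('pics/'+fn+'.npz',T=d['camera_from_world'],f=200/np.tan(np.radians(d['vertical_fov'])/2),c=[d['cx'],d['cy']]); return d
def load(fn):
    z=np.load('pics/'+fn+'.npz'); return z['T'],float(z['f']),z['c']
def proj(fn,P):
    T,f,c=load(fn); p=np.atleast_2d(P)@T[:3,:3].T+T[:3,3]; return p[:,:2]/p[:,2:]*f+c
def ray(fn,uv,z):
    T,f,c=load(fn); d=T[:3,:3].T@np.array([(uv[0]-c[0])/f,(uv[1]-c[1])/f,1]); o=-T[:3,:3].T@T[:3,3]
    return o+d*(z-o[2])/d[2]
def crop(fn,x0,y0,x1,y1,s,out):
    im=cv2.imread('pics/'+fn+'.png')[y0:y1,x0:x1]; cv2.imwrite('pics/'+out+'.png',cv2.resize(im,None,fx=s,fy=s,interpolation=cv2.INTER_CUBIC))
E
python3 - <<'E'
from h import *
for n in ['scene','side','wrist']:
    cam(n,n+'0'); T,f,c=load(n+'0'); print(n,f,c,-T[:3,:3].T@T[:3,3], T[2,:3])
s=env.get_state(); print(s)
E
```

```text
pics
scene 384.4919424094772 [324.02925494 200.82812028] [1.08694581 0.31262781 0.73153842] [-0.58762231 -0.33147954 -0.73812013]
side 438.41878352565095 [321.24048134 209.30913227] [ 0.43281329 -0.74349339  0.61666056] [ 0.11863984  0.81792132 -0.56296474]
wrist 320.1313103757843 [315.07116048 202.83037699] [ 0.26950413 -0.51462739  0.37264606] [-0.30721427 -0.10665171 -0.94564518]
{'clock': 0.15, 'joint_pos': array([-1.37361865e+00,  3.13827643e-01,  4.52760201e-02,  1.30359356e+00,
        1.43315852e-05,  1.43121267e+00]), 'qvel': array([-0.00077344, -0.00291405,  0.00379811,  0.00090456,  0.0011418 ,
       -0.00106355]), 'tau': array([ 1.97573834e-03, -4.81064630e+01,  2.98815483e+01,  1.39732560e-02,
       -1.03556913e-04, -1.53019067e-05]), 'tcp_pos': array([ 0.18993084, -0.54234292,  0.23062861]), 'orientation': array([-6.74355225e-04,  9.85857214e-01,  1.67586091e-01, -1.22560206e-05]), 'wrist_force': array([ 0.08528977,  0.56500894, -0.99114345]), 'ft_torque': array([ 0.0173985 , -0.02807391,  0.06301723]), 'finger_gap': 0.08530018251585796}
```

View pics/scene0.png

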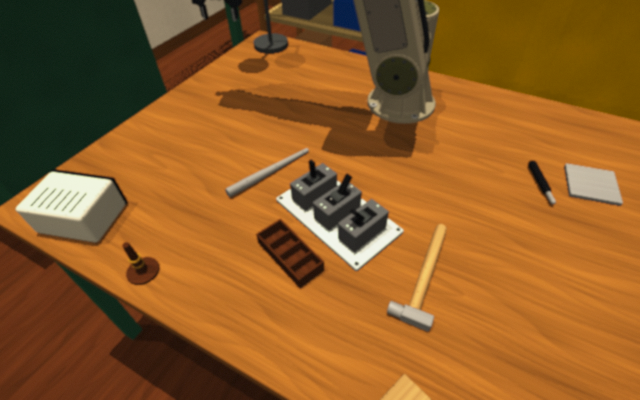

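View pics/side0.png

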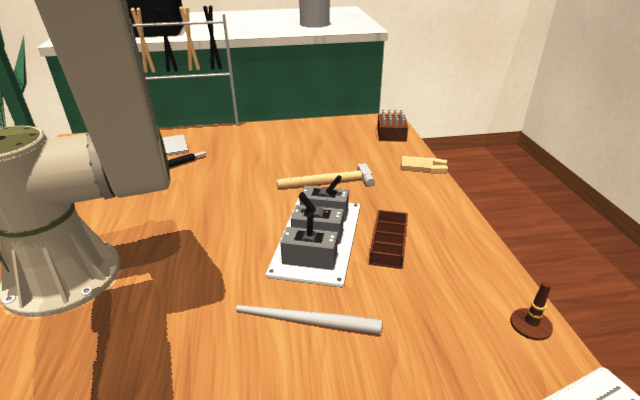

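The side view shows three units. The nearest (−y end) has its lever near upright at about (310,225), so it is the tripped one. The middle one leans to −x (off) and the far one to +x (on).

```bash
python3 - <<'E'
from h import *
crop('side0',260,165,370,290,6,'side0c')
crop('scene0',270,145,410,275,5,'scene0c')
E
```

```text
(no output)
```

View pics/side0c.png

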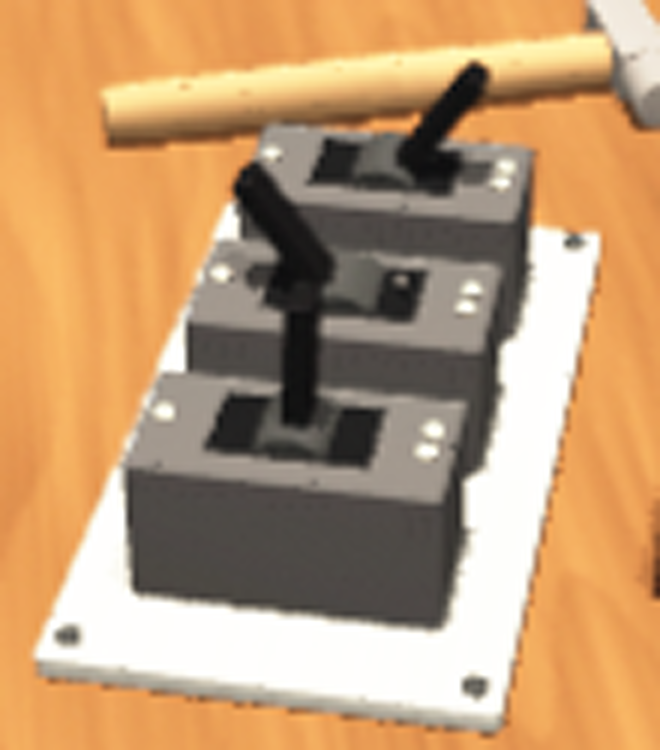

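View pics/scene0c.png

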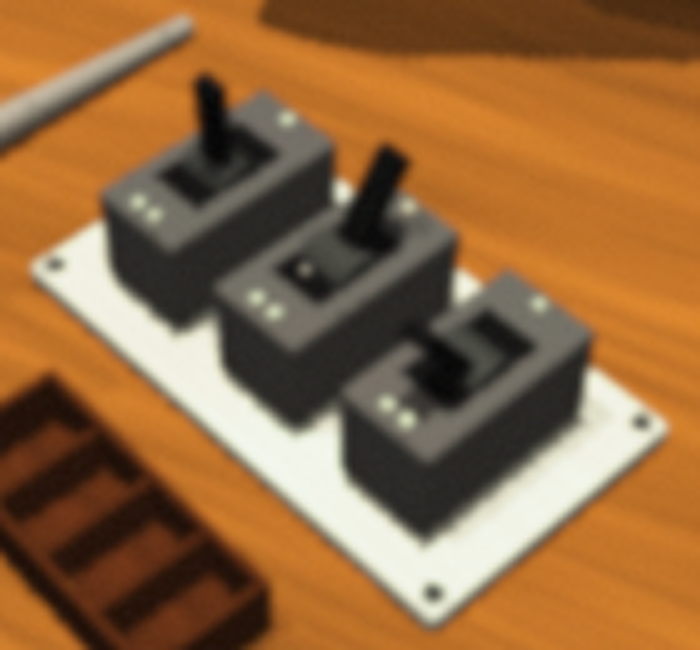

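```bash
cat > fit.py <<'E'
from h import *
from scipy.optimize import least_squares
S=lambda a:(np.array(a)/6+[260,165]-.4); C=lambda a:(np.array(a)/5+[270,145]-.4)
hx,hy=.055,.028
L=[]
def add(im,uv,p): L.append((im,uv,p))
for uv,sx,sy in [((40,657),-1,-1),((495,722),1,-1),((600,235),1,1)]: add('side0',S(uv),[sx*.08,sy*.145,.012])
for uv,sx,sy in [((35,268),1,-1),((430,622),1,1),((667,425),-1,1)]: add('scene0',C(uv),[sx*.08,sy*.145,.012])
for k,q in [(-1,[((125,465),-1,-1),((447,503),1,-1),((467,405),1,1),((165,373),-1,1)]),(0,[((187,322),-1,-1),((490,357),1,-1),((500,265),1,1),((215,242),-1,1)])]:
  for uv,sx,sy in q: add('side0',S(uv),[sx*hx,k*.085+sy*hy,.072])
for k,q in [(-1,[((103,195),1,-1),((172,250),1,1),((333,150),-1,1),((262,93),-1,-1)]),(0,[((217,288),1,-1),((296,352),1,1),((458,238),-1,1)]),(1,[((343,388),1,-1),((428,462),1,1),((592,338),-1,1),((510,270),-1,-1)])]:
  for uv,sx,sy in q: add('scene0',C(uv),[sx*hx,k*.085+sy*hy,.072])
def W(p,q):
    c,s=np.cos(p[2]),np.sin(p[2]); q=np.atleast_2d(q); return np.c_[p[0]+c*q[:,0]-s*q[:,1],p[1]+s*q[:,0]+c*q[:,1],q[:,2]]
def res(p,dz=0): return np.concatenate([proj(i,W(p,q))[0]-uv for i,uv,q in L])
if __name__=='__main__':
    r=least_squares(res,[.5,0,0],loss='soft_l1'); print(r.x); print(np.round(res(r.x).reshape(-1,2),1).tolist())
    for im in ['side0','scene0']:
        def rr(p): return np.concatenate([proj(i,W(p,q))[0]-uv for i,uv,q in L if i==im])
        print(im,least_squares(rr,r.x).x)
    p=r.x
    print('pivots',W(p,[[0,k*.085,.064] for k in(-1,0,1)]))
    for im in ['side0','scene0']:
      for a in (-.2,-.1,0,.1,.2):
        t=W(p,[[.065*np.sin(a),-.085,.064+.065*np.cos(a)]]);u=proj(im,t)[0]; print(im,a,(u+.4-([260,165] if im=='side0' else [270,145]))*(6 if im=='side0' else 5))
E
python3 fit.py
```

```text
[ 0.53641648  0.03612457 -0.33027957]
[[-1.3, -0.4], [1.5, -1.7], [0.0, -0.8], [-2.1, -0.0], [0.3, 0.3], [0.2, 0.0], [-1.2, -0.1], [-0.3, -0.5], [0.6, -1.2], [-1.0, -1.3], [-1.4, -0.6], [-1.2, -1.4], [0.8, -0.7], [-0.1, -1.5], [-2.2, -0.4], [-1.0, 0.9], [0.5, -1.3], [-0.5, -0.8], [-1.9, -0.1], [-1.3, 0.5], [0.3, -0.9], [-1.7, 0.7], [-0.6, 0.7], [0.7, -1.2], [-1.1, -0.8]]
side0 [ 0.53686057  0.03312824 -0.33325938]
scene0 [ 0.53572799  0.03778922 -0.33660663]
pivots [[ 0.50885034 -0.04428132  0.064     ]
 [ 0.53641648  0.03612457  0.064     ]
 [ 0.56398262  0.11653047  0.064     ]]
side0 -0.2 [254.15907595 291.05566192]
side0 -0.1 [273.33400764 290.49804442]
side0 0 [292.82176981 291.59053382]
side0 0.1 [312.40400653 294.32760504]
side0 0.2 [331.85971034 298.68299383]
scene0 -0.2 [231.39936749  70.510265  ]
scene0 -0.1 [221.16380663  75.18410084]
scene0 0 [210.79482191  80.99316965]
scene0 0.1 [200.41113315  87.88205447]
scene0 0.2 [190.13385775  95.77991506]
```

The fit puts pivot_a at about (0.509, −0.044, 0.064) with strip yaw about −0.333, residuals around 1 px, and the lever near 0 to +0.05. I'll close the fingers, turn them so the pad width lies along the strip's x, and come over the +x side of the lever.

Emit:
step_arm(
  series=[
    [[3, 4, 0], 0.18, 255],
    [[6, 8, 0], 0.36, 255],
    [[9, 12, 0], 0.54, 255],
    [[12, 16, 0], 0.72, 255],
    [[15, 20, 0], 0.88, 255],
  ],
  newtons=40,
)

```text
clock: 0.78
tcp_pos: [0.3406, -0.3409, 0.2304]
orientation: [-0.001, 0.819, 0.574, -0.0]
wrist_force: [0.2, -0.4, -0.2]
finger_gap: 0.0005
```

Emit:
step_arm(
  series=[
    [[3, 4, 0], 0.18, 255],
    [[6, 8, 0], 0.36, 255],
    [[9, 12, 0], 0.54, 255],
    [[12, 16, 0], 0.72, 255],
    [[15, 20, 0], 0.88, 255],
  ],
)

```text
clock: 1.4
tcp_pos: [0.4913, -0.1393, 0.2303]
orientation: [-0.001, 0.494, 0.869, -0.001]
wrist_force: [0.7, -1.0, -0.7]
finger_gap: -0.0002
```

Emit:
step_arm(
  series=[
    [[1.5, 2, 0], 0.18, 255],
    [[3, 4, 0], 0.36, 255],
    [[4.5, 6, 0], 0.54, 255],
    [[6, 8, 0], 0.7, 255],
    [[6, 8, -3], 0.7, 255],
  ],
)

```text
clock: 2.02
tcp_pos: [0.5537, -0.0583, 0.2017]
orientation: [0.002, 0.165, 0.986, -0.001]
wrist_force: [0.9, -0.6, -0.5]
finger_gap: 0.0003
```

```bash
python3 - <<'E'
from h import *
cam('side','side1'); s=env.get_state(); print(s['tcp_pos'],s['orientation'],s['joint_pos'],s['wrist_force'])
cam('wrist','wrist1')
crop('side1',240,100,400,290,4,'side1c')
E
```

```text
[ 0.55034633 -0.05814502  0.19614657] [-2.42597161e-03  1.65444396e-01  9.86215964e-01 -5.81337823e-04] [-0.24947158  0.28788719 -0.0753409   1.21230668 -0.00156216  0.08295037] [-2.47576622  1.13507473 -2.99163101]
```

View pics/side1c.png

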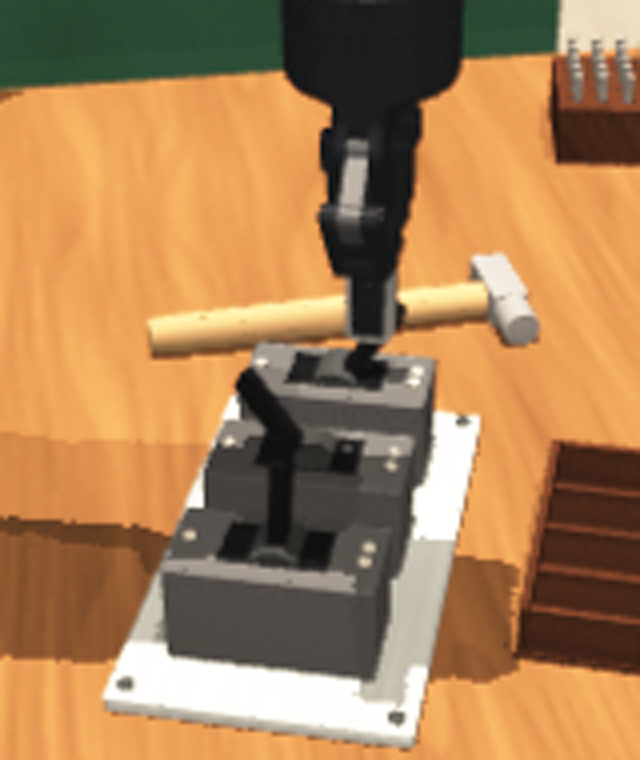

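View pics/wrist1.png

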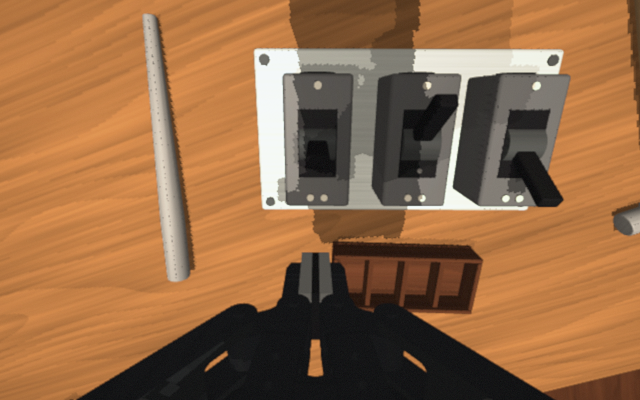

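Wrist view: finger tips at (316,255) line up with the tripped lever's column (318,155). I'll refit the strip pose using the wrist corners as a check.

```bash
python3 - <<'E'
from fit import *
p=[.5365,.0357,-.333]
pts=[((255.5,50),(-.08,-.145,.012)),((563,50),(-.08,.145,.012)),((262.5,208.5),(.08,-.145,.012)),
((284,74),(-.055,-.113,.072)),((353,74),(-.055,-.057,.072)),((285.5,206),(.055,-.113,.072)),((351,206),(.055,-.057,.072))]
f=lambda p:np.concatenate([proj('wrist1',W(p,q))[0]-uv for uv,q in pts])
r=least_squares(f,p);print(r.x,np.round(r.fun,1))
print(W(r.x,[[0,-.085,.064]]))
crop('wrist1',270,60,370,220,5,'w1c')
E
```

```text
[ 0.53843066  0.0383609  -0.33624225] [-2.  -1.8  3.8 -0.4 -0.6  1.9 -1.6 -0.6  1.8 -0.2  0.4  1.4 -1.8  1.7]
[[ 0.51038558 -0.04187919  0.064     ]]
```

View pics/w1c.png

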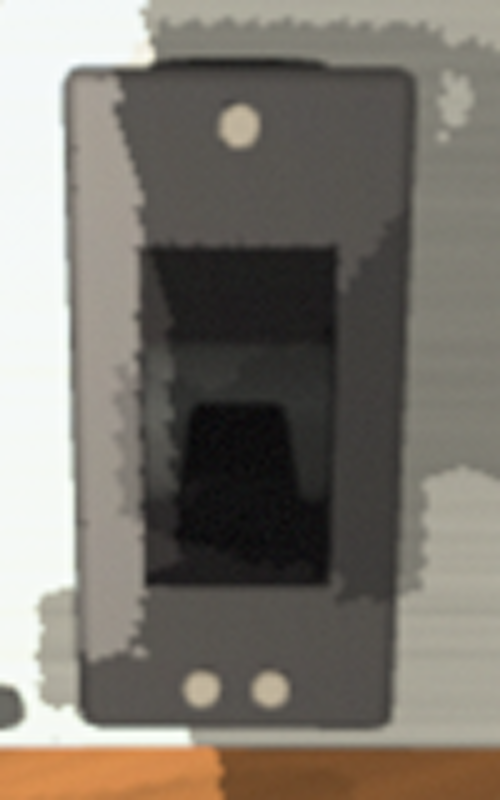

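Emit:
step_arm(
  series=[
    [[0.1, 0, -4], 0, 255],
    [[0.2, 0, -7], 0, 255],
    [[0.2, 0, -9], 0, 255],
    [[0.2, 0, -9.6], 0, 255],
    [[0.2, 0, -9.6], 0, 255],
  ],
)

```text
clock: 2.75
tcp_pos: [0.5515, -0.0586, 0.1016]
orientation: [-0.003, 0.166, 0.986, -0.001]
wrist_force: [-0.3, 0.2, 0.2]
finger_gap: -0.0002
```

```bash
python3 - <<'E'
from h import *
cam('side','side2'); s=env.get_state(); print(s['tcp_pos'],s['orientation'],s['wrist_force'])
crop('side2',240,130,400,290,5,'side2c')
E
```

```text
[ 0.55193617 -0.05867476  0.10213978] [-2.76440185e-03  1.66060310e-01  9.86111534e-01 -6.11860649e-04] [ 0.20940822 -0.62628963 -0.07298643]
```

View pics/side2c.png

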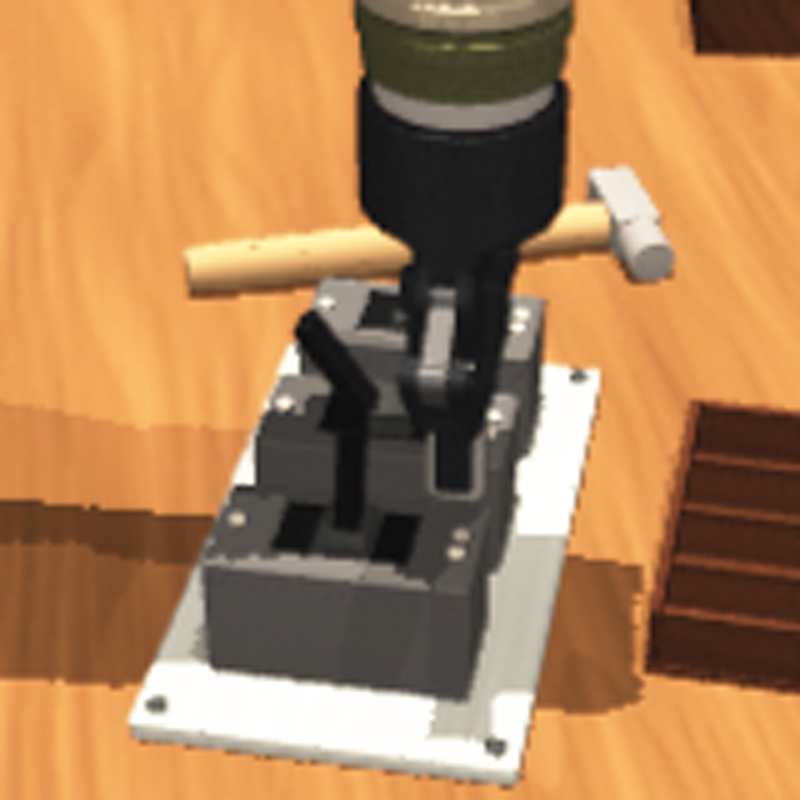

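Emit:
step_arm(
  series=[
    [[-0.7, 0.25, 0], 0, 255],
    [[-1.4, 0.5, 0], 0, 255],
    [[-1.9, 0.65, 0], 0, 255],
    [[-2.3, 0.8, 0], 0, 255],
  ],
)

```text
clock: 3.3
tcp_pos: [0.5285, -0.0505, 0.1024]
orientation: [-0.003, 0.166, 0.986, -0.001]
wrist_force: [-0.6, 0.2, 0.3]
finger_gap: -0.0001
```

Emit:
step_arm(
  series=[
    [[-0.2, 0.07, 0], 0, 255],
    [[-0.4, 0.14, 0], 0, 255],
    [[-0.6, 0.21, 0], 0, 255],
  ],
)

```text
clock: 3.68
tcp_pos: [0.5232, -0.0486, 0.1027]
orientation: [-0.002, 0.166, 0.986, -0.001]
wrist_force: [2.0, -1.1, 1.9]
finger_gap: 0.0001
```

Emit:
step_arm(
  series=[
    [[-0.2, 0.07, 0], 0, 255],
    [[-0.4, 0.14, 0], 0, 255],
  ],
)

```text
clock: 3.92
tcp_pos: [0.5197, -0.0473, 0.103]
orientation: [-0.001, 0.166, 0.986, -0.001]
wrist_force: [2.6, -0.8, 1.6]
finger_gap: -0.0005
```

Emit:
step_arm(
  series=[
    [[-0.2, 0.07, -0.1], 0, 255],
    [[-0.4, 0.14, -0.2], 0, 255],
  ],
)

```text
clock: 4.18
tcp_pos: [0.5159, -0.046, 0.1012]
orientation: [-0.001, 0.166, 0.986, -0.001]
wrist_force: [1.3, -1.2, 3.2]
finger_gap: -0.0003
```

Emit:
step_arm(
  series=[
    [[-0.2, 0.07, -0.1], 0, 255],
    [[-0.4, 0.14, -0.1], 0, 255],
  ],
)

```text
clock: 4.42
tcp_pos: [0.5117, -0.0445, 0.1001]
orientation: [-0.001, 0.166, 0.986, -0.001]
wrist_force: [1.9, -1.0, 0.1]
finger_gap: -0.0002
```

Emit:
step_arm(
  series=[
    [[-0.15, 0.05, 0], 0, 255],
    [[-0.3, 0.1, 0], 0, 255],
  ],
)

```text
clock: 4.68
tcp_pos: [0.5088, -0.0436, 0.0999]
orientation: [-0.001, 0.166, 0.986, -0.001]
wrist_force: [4.5, -1.8, -0.8]
finger_gap: 0.0001
```

Emit:
step_arm(
  series=[
    [[-0.15, 0.05, 0], 0, 255],
    [[-0.3, 0.1, 0], 0, 255],
  ],
)

```text
clock: 4.92
tcp_pos: [0.5078, -0.0432, 0.1003]
orientation: [0.001, 0.166, 0.986, -0.001]
wrist_force: [8.3, -2.2, -1.3]
finger_gap: 0.0002
```

Emit:
step_arm(
  series=[
    [[-0.2, 0.07, 0], 0, 255],
    [[-0.35, 0.12, 0], 0, 255],
  ],
)

```text
clock: 5.18
tcp_pos: [0.5069, -0.0429, 0.101]
orientation: [0.004, 0.166, 0.986, -0.001]
wrist_force: [9.8, -3.6, -2.7]
finger_gap: -0.0003
```

Emit:
step_arm(
  series=[
    [[-0.2, 0.07, 0], 0, 255],
    [[-0.35, 0.12, 0], 0, 255],
  ],
)

```text
clock: 5.42
tcp_pos: [0.5062, -0.0427, 0.1019]
orientation: [0.007, 0.167, 0.986, -0.002]
wrist_force: [9.4, -3.0, -2.4]
finger_gap: 0.0003
```

Emit:
step_arm(
  series=[
    [[-0.2, 0.07, 0], 0, 255],
    [[-0.35, 0.12, 0], 0, 255],
  ],
)

```text
clock: 5.68
tcp_pos: [0.5056, -0.0425, 0.1028]
orientation: [0.01, 0.167, 0.986, -0.002]
wrist_force: [9.5, -2.8, -1.4]
finger_gap: 0.0001
```

Emit:
step_arm(
  series=[
    [[-0.28, 0.1, -0.1], 0, 255],
    [[-0.38, 0.13, -0.2], 0, 255],
    [[-0.47, 0.16, -0.2], 0, 255],
    [[-0.47, 0.16, -0.2], 0, 255],
  ],
)

```text
clock: 6.18
tcp_pos: [0.5049, -0.0423, 0.1024]
orientation: [0.014, 0.167, 0.986, -0.003]
wrist_force: [9.6, -3.8, 0.4]
finger_gap: 0.0002
```

Emit:
step_arm(
  series=[
    [[-0.4, 0.14, -0.1], 0, 255],
    [[-0.5, 0.17, -0.2], 0, 255],
    [[-0.57, 0.2, -0.2], 0, 255],
    [[-0.62, 0.21, -0.2], 0, 255],
    [[-0.66, 0.23, -0.2], 0, 255],
  ],
)

```text
clock: 6.8
tcp_pos: [0.501, -0.0409, 0.1015]
orientation: [0.017, 0.167, 0.986, -0.003]
wrist_force: [7.9, -3.0, -0.5]
finger_gap: 0.0001
```

```bash
python3 - <<'E'
from h import *
cam('side','side3'); s=env.get_state(); print(s['tcp_pos'],s['orientation'],s['wrist_force'])
crop('side3',240,130,400,290,5,'side3c')
E
```

```text
[ 0.50097333 -0.04093567  0.10151063] [ 0.01653018  0.16704333  0.98580529 -0.00334736] [ 7.36917607 -3.10566698 -0.79485976]
```

View pics/side3c.png

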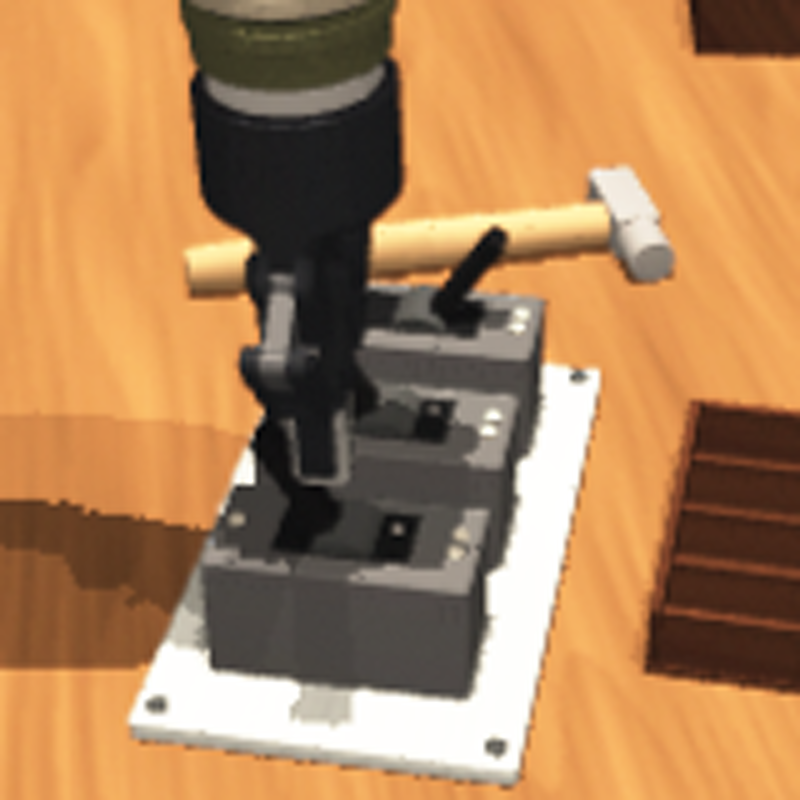

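The lever now leans about −0.5 rad, still moving at 8 N; not yet at the stop.

Emit:
step_arm(
  series=[
    [[-0.3, 0.1, -0.1], 0, 255],
    [[-0.4, 0.14, -0.1], 0, 255],
    [[-0.45, 0.16, -0.1], 0, 255],
    [[-0.5, 0.17, -0.1], 0, 255],
  ],
)

```text
clock: 7.35
tcp_pos: [0.4998, -0.0405, 0.102]
orientation: [0.02, 0.167, 0.986, -0.004]
wrist_force: [8.7, -3.8, -0.5]
finger_gap: 0.0003
```

Emit:
step_arm(
  series=[
    [[-0.3, 0.1, -0.1], 0, 255],
    [[-0.4, 0.14, -0.1], 0, 255],
    [[-0.45, 0.16, -0.1], 0, 255],
    [[-0.5, 0.17, -0.1], 0, 255],
  ],
)

```text
clock: 7.85
tcp_pos: [0.499, -0.0402, 0.1027]
orientation: [0.025, 0.167, 0.986, -0.004]
wrist_force: [10.1, -4.1, -1.2]
finger_gap: -0.0001
```

Emit:
step_arm(
  series=[
    [[-0.4, 0.14, -0.2], 0, 255],
    [[-0.5, 0.17, -0.3], 0, 255],
    [[-0.57, 0.2, -0.3], 0, 255],
    [[-0.62, 0.21, -0.3], 0, 255],
    [[-0.66, 0.23, -0.3], 0, 255],
  ],
)

```text
clock: 8.48
tcp_pos: [0.4962, -0.0392, 0.1013]
orientation: [0.028, 0.168, 0.985, -0.005]
wrist_force: [10.1, -3.6, 0.1]
finger_gap: -0.0
```

Emit:
step_arm(
  series=[
    [[-0.4, 0.14, -0.1], 0, 255],
    [[-0.5, 0.17, -0.1], 0, 255],
    [[-0.57, 0.2, -0.1], 0, 255],
    [[-0.62, 0.21, -0.1], 0, 255],
    [[-0.66, 0.23, -0.1], 0, 255],
  ],
)

```text
clock: 9.1
tcp_pos: [0.495, -0.0387, 0.1027]
orientation: [0.034, 0.168, 0.985, -0.006]
wrist_force: [11.7, -4.5, 0.7]
finger_gap: -0.0001
```

```bash
python3 - <<'E'
from h import *
cam('side','side4'); s=env.get_state(); print(s['tcp_pos'],s['orientation'],s['wrist_force'])
crop('side4',270,190,370,290,7,'side4c')
E
```

```text
[ 0.49496847 -0.03869312  0.10270782] [ 0.03399324  0.16789634  0.98520114 -0.00583108] [10.79448732 -3.69699148  0.59624293]
```

View pics/side4c.png

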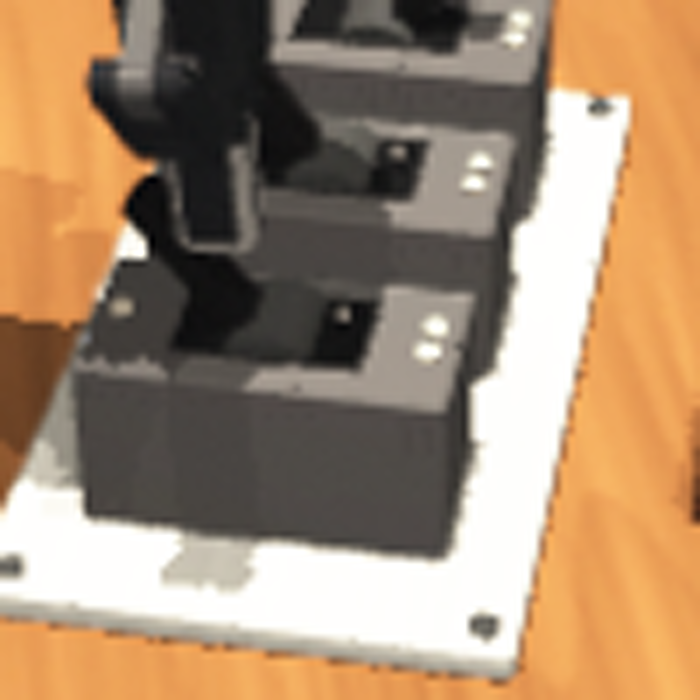

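```bash
python3 - <<'E'
from fit import *
for k in (-1,0):
 for a in (-.5,-.55,-.6,-.65,-.7):
  p=[.5365,.036,-.333]
  # tip -x edge corners near face
  for r,t in ((.065,-.005),(.065,.005)):
    q=[r*np.sin(a)+t*np.cos(a),k*.085-.008,.064+r*np.cos(a)-t*np.sin(a)]
    print(k,a,t,((proj('side4',W(p,[q]))[0]+.4-[270,190])*7).round(),((proj('side0',W(p,[q]))[0]+.4-[260,165])*6).round())
E
```

```text
-1 -0.5 -0.005 [142. 199.] [182. 321.]
-1 -0.5 0.005 [172. 188.] [207. 312.]
-1 -0.55 -0.005 [133. 204.] [174. 325.]
-1 -0.55 0.005 [162. 192.] [199. 314.]
-1 -0.6 -0.005 [124. 209.] [167. 329.]
-1 -0.6 0.005 [152. 195.] [190. 317.]
-1 -0.65 -0.005 [116. 214.] [160. 333.]
-1 -0.65 0.005 [143. 199.] [182. 321.]
-1 -0.7 -0.005 [109. 219.] [153. 338.]
-1 -0.7 0.005 [134. 203.] [175. 324.]
0 -0.5 -0.005 [210.  39.] [240. 183.]
0 -0.5 0.005 [237.  28.] [263. 174.]
0 -0.55 -0.005 [201.  43.] [232. 187.]
0 -0.55 0.005 [228.  31.] [255. 177.]
0 -0.6 -0.005 [193.  48.] [225. 191.]
0 -0.6 0.005 [219.  35.] [248. 180.]
0 -0.65 -0.005 [185.  53.] [219. 196.]
0 -0.65 0.005 [210.  39.] [240. 183.]
0 -0.7 -0.005 [178.  59.] [213. 200.]
0 -0.7 0.005 [202.  43.] [233. 187.]
```

Emit:
step_arm(
  series=[
    [[-0.45, 0.15, -0.2], 0, 255],
    [[-0.55, 0.19, -0.3], 0, 255],
    [[-0.62, 0.21, -0.3], 0, 255],
    [[-0.67, 0.23, -0.3], 0, 255],
    [[-0.7, 0.24, -0.3], 0, 255],
  ],
)

```text
clock: 9.78
tcp_pos: [0.4948, -0.0387, 0.1028]
orientation: [0.041, 0.168, 0.985, -0.007]
wrist_force: [14.5, -5.3, -0.3]
finger_gap: -0.0002
```

Blocked at 15.5 N with no motion, well over the stiff part's 10 N, so this is the hard stop. Next I back off, lift and check.

Emit:
step_arm(
  series=[
    [[0.7, -0.25, 0], 0, 255],
    [[1.4, -0.5, 0], 0, 255],
    [[1.4, -0.5, 3], 0, 255],
    [[1.4, -0.5, 6], 0, 255],
    [[1.4, -0.5, 7.5], 0, 255],
  ],
)

```text
clock: 10.4
tcp_pos: [0.5086, -0.0435, 0.1785]
orientation: [0.041, 0.168, 0.985, -0.007]
wrist_force: [0.7, 0.8, 0.2]
finger_gap: 0.0004
```

Emit:
step_arm(
  series=[
    [[-3.5, 1.2, 0], 0, 255],
    [[-7.2, 2.6, 0], 0, 255],
    [[-7.2, 2.6, 0], 0, 255],
  ],
)

```text
clock: 10.78
tcp_pos: [0.433, -0.0163, 0.1773]
orientation: [0.038, 0.168, 0.985, -0.007]
wrist_force: [-0.4, -0.1, 0.3]
finger_gap: 0.0003
```

```bash
python3 - <<'E'
from h import *
cam('side','side5'); s=env.get_state(); print(s['tcp_pos'],s['orientation'],s['wrist_force'])
crop('side5',240,130,370,290,5,'side5c')
E
```

```text
[ 0.43513577 -0.01699444  0.17790566] [ 0.03980404  0.16790808  0.9849755  -0.00676624] [-0.00816545  0.79687903 -0.34595433]
```

View pics/side5c.png

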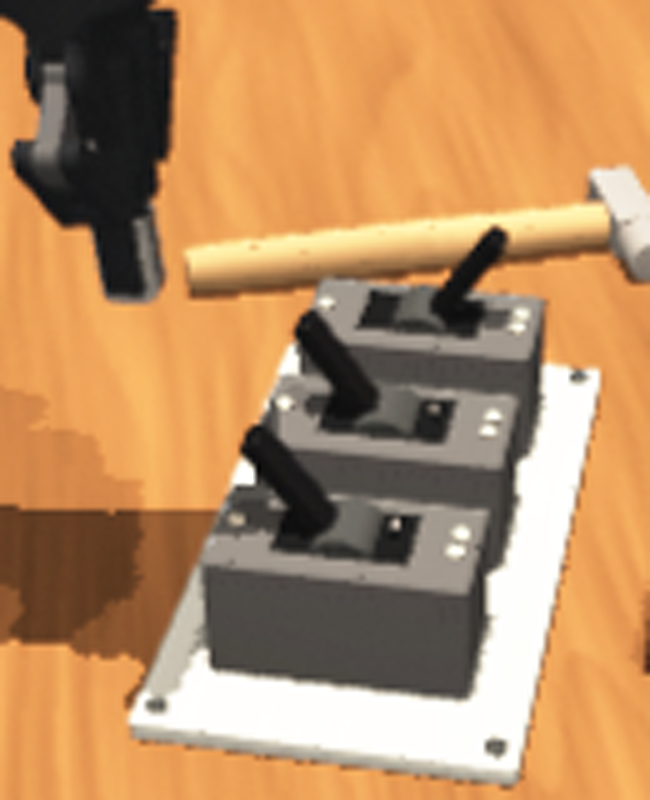

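Lever a now lies parallel to the middle (off) lever at (255,435), and the others are unchanged. Next I descend on the −x side and push to on.

Emit:
step_arm(
  series=[
    [[0, 0, -3], 0, 255],
    [[0, 0, -6], 0, 255],
    [[0, 0, -7.7], 0, 255],
    [[0, 0, -7.7], 0, 255],
  ],
)

```text
clock: 11.32
tcp_pos: [0.4345, -0.017, 0.0994]
orientation: [0.038, 0.168, 0.985, -0.007]
wrist_force: [-0.1, 0.3, 0.7]
finger_gap: -0.0004
```

Emit:
step_arm(
  series=[
    [[0.7, -0.25, 0], 0, 255],
    [[1.4, -0.5, 0], 0, 255],
    [[2.1, -0.72, 0], 0, 255],
    [[2.6, -0.9, 0], 0, 255],
    [[3.0, -1.04, 0], 0, 255],
  ],
)

```text
clock: 11.95
tcp_pos: [0.4637, -0.0271, 0.0991]
orientation: [0.037, 0.168, 0.985, -0.007]
wrist_force: [-4.3, 0.7, 3.0]
finger_gap: 0.0001
```

Emit:
step_arm(
  series=[
    [[0.4, -0.14, 0], 0, 255],
    [[0.8, -0.28, 0], 0, 255],
    [[1.2, -0.41, 0], 0, 255],
    [[1.6, -0.55, 0], 0, 255],
    [[1.9, -0.66, 0], 0, 255],
  ],
)

```text
clock: 12.58
tcp_pos: [0.4833, -0.0339, 0.0992]
orientation: [0.037, 0.168, 0.985, -0.007]
wrist_force: [-2.6, 1.2, 0.8]
finger_gap: 0.0001
```

Emit:
step_arm(
  series=[
    [[0.4, -0.14, 0], 0, 255],
    [[0.8, -0.28, 0.1], 0, 255],
    [[1.2, -0.41, 0.1], 0, 255],
    [[1.5, -0.52, 0.1], 0, 255],
  ],
)

```text
clock: 13.08
tcp_pos: [0.4985, -0.0392, 0.1003]
orientation: [0.037, 0.168, 0.985, -0.007]
wrist_force: [-2.2, 0.5, 3.1]
finger_gap: -0.0003
```

Emit:
step_arm(
  series=[
    [[0.3, -0.1, 0], 0, 255],
    [[0.5, -0.17, 0], 0, 255],
    [[0.6, -0.2, 0], 0, 255],
  ],
)

```text
clock: 13.45
tcp_pos: [0.5045, -0.0413, 0.1001]
orientation: [0.037, 0.168, 0.985, -0.007]
wrist_force: [-2.2, 0.0, -0.4]
finger_gap: 0.0001
```

Emit:
step_arm(
  series=[
    [[0.2, -0.07, 0], 0, 255],
    [[0.4, -0.14, 0], 0, 255],
    [[0.5, -0.17, 0], 0, 255],
  ],
)

```text
clock: 13.82
tcp_pos: [0.5096, -0.043, 0.1]
orientation: [0.037, 0.168, 0.985, -0.007]
wrist_force: [-3.0, 0.6, -0.9]
finger_gap: -0.0
```

Emit:
step_arm(
  series=[
    [[0.2, -0.07, 0], 0, 255],
    [[0.4, -0.14, 0], 0, 255],
    [[0.5, -0.17, 0], 0, 255],
  ],
)

```text
clock: 14.2
tcp_pos: [0.5149, -0.0448, 0.1001]
orientation: [0.037, 0.168, 0.985, -0.007]
wrist_force: [-1.7, 0.7, -0.2]
finger_gap: -0.0003
```

Emit:
step_arm(
  series=[
    [[0.2, -0.07, 0], 0, 255],
    [[0.35, -0.12, 0], 0, 255],
    [[0.4, -0.14, 0], 0, 255],
  ],
)

```text
clock: 14.58
tcp_pos: [0.5171, -0.0455, 0.0998]
orientation: [0.035, 0.168, 0.985, -0.006]
wrist_force: [-8.7, 2.5, 4.3]
finger_gap: -0.0001
```

Emit:
step_arm(
  series=[
    [[0.2, -0.07, 0], 0, 255],
    [[0.35, -0.12, 0], 0, 255],
    [[0.4, -0.14, 0], 0, 255],
  ],
)

```text
clock: 14.95
tcp_pos: [0.5175, -0.0456, 0.0996]
orientation: [0.032, 0.168, 0.985, -0.006]
wrist_force: [-13.5, 3.8, 11.2]
finger_gap: 0.0001
```

The light lever now holds 14 N without moving, so it is at the on stop (offset +8 mm, as predicted for 0.6 rad). Retreat.

Emit:
step_arm(
  series=[
    [[-0.7, 0.25, 0], 0, 255],
    [[-1.6, 0.55, 0], 0, 255],
    [[-2, 0.7, 2], 0, 255],
    [[-3, 1, 5], 0, 255],
    [[-5, 1.7, 8], 0, 255],
  ],
)

```text
clock: 15.58
tcp_pos: [0.4681, -0.0289, 0.1806]
orientation: [0.033, 0.168, 0.985, -0.006]
wrist_force: [1.1, -0.7, 0.7]
finger_gap: -0.0004
```

Emit:
step_arm(
  series=[
    [[-3, 1, 4], 0, 255],
    [[-5, 1, 6], 0, 255],
    [[-5, 1, 6], 0, 255],
  ],
)

```text
clock: 15.95
tcp_pos: [0.4187, -0.0191, 0.2427]
orientation: [0.036, 0.168, 0.985, -0.006]
wrist_force: [0.8, -0.8, -0.7]
finger_gap: -0.0003
```

```bash
python3 - <<'E'
from h import *
cam('side','side6'); cam('scene','scene6'); s=env.get_state(); print(s['tcp_pos'],s['wrist_force'],s['clock'])
crop('side6',240,160,400,290,5,'side6c')
crop('scene6',220,140,450,330,3,'scene6c')
E
```

```text
[ 0.41876019 -0.01914007  0.24056165] [ 0.14816705  0.16655361 -0.02785999] 16.05
```

View pics/side6c.png

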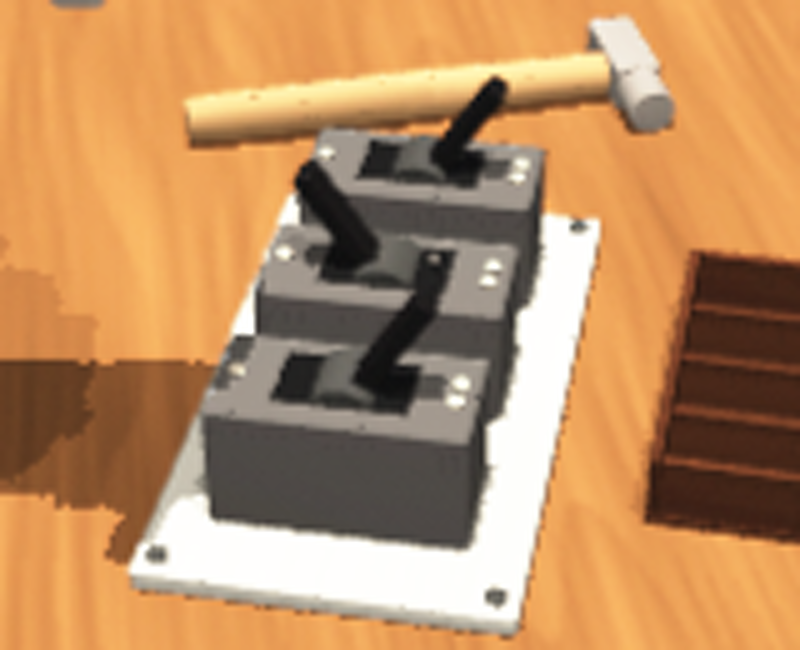

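View pics/scene6c.png

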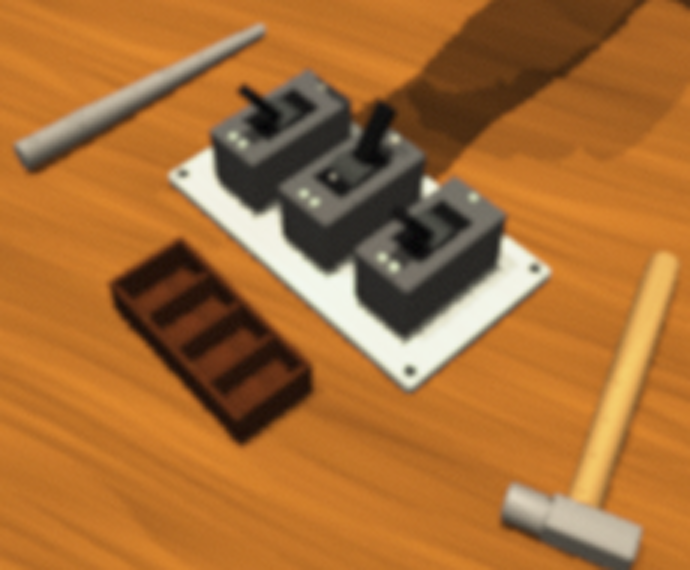

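Side view: lever a leans to on at (432,265), parallel to the far lever to within a few degrees. The middle lever, far lever, hammer, tray and mandrel are where they were.

```bash
python3 -c "
from workcell import env; print(env.hand_in())"
```

```text
the job is handed in; nothing more can be done
None
```

I reset the tripped cut-out, the one at the −y end of the strip, and handed the job in at about 16 s of the 50 s allowed.

- **Off:** I pushed the lever off through the stiff part at about 8–12 N. It then held 15.5 N without moving, which I took as the hard stop. In the picture it lay parallel to the middle lever, which is off.
- **On:** I threw it from the other side at about 2–4 N. It passed the angle where the bolt would have blocked it, then met the on stop. The wrist force there was 14 N sideways and about 18 N in total, the highest reading of the job (limit 25 N). Readings come only at the end of each move, so brief peaks between them were not seen.
- **Last checks:** After I backed the arm away, the lever still stood at on, and the fingers touched nothing (wrist force near zero). The other two levers, hammer, mandrel and tray looked unmoved.

**Small disagreements:**
- The tripped lever's on angle looks slightly less steep than the far lever's. That fits its insert being turned by about 0.06 rad towards off.
- The three camera fits of the strip differed by 2–5 mm, so I relied on force at both stops.
- The tool tilted by about 0.08 rad while pushing in the stiff part, with no visible effect.

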